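# Clear and hold open the thread chest

## Robot

A 6-joint arm with a two-finger parallel gripper is mounted at the origin on the work surface. World frame = base frame: x ahead of the robot, y to its left, z up, the work surface at z = 0. Lengths are in m, angles in rad, forces in N, time in s.
With the tool pointing down it reaches from about 0.35 to 0.975 m from the base axis. Payload 4.9 kg.
Tool frame: the origin (TCP) lies midway between the tips of the shut fingers; the grasp point (between the pads) lies 19 mm behind it; z points along the fingers, y is the line along which they close (so a half turn about z gives the same grasp; the last joint's range is limited). The gripper opens to 85 mm and grips with 20 to 120 N. Pads are 22 mm wide; open, the fingers measure 114 mm over their backs; the gripper's body (76 mm by 85 mm) begins 54 mm behind the grasp point. The pads swing forward as they close: fully open they stand 13 mm farther back than shut.
Start: joints at [1.016, 0.053, 1.613, -0, 1.476, -0.119], TCP at [0.264, 0.567, 0.231] pointing down, gripper open.
Joint ranges: [-3.01, 3.01], [-1.01, 2.22], [0.06, 2.58], [-1.02, 4.17], [0.09, 2.62], [-3.14, 3.14]. Speed limits (rad/s): [2.57, 2.57, 3.14, 3.14, 3.14, 3.14].

## Interface

Orientations are given as a unit quaternion [w, x, y, z].
In Python, from plant import state, grab_frame, job_done, cut_out, place_of gives the robot as it stands.
- The arm moves only by the tool jog_arm, never from a script. Its argument "motion" is text: rows parted by semicolons, each of 7 numbers parted by spaces: the opening in per cent of the stroke, from 0 (shut) to 100 (fully open), then the shift along the tool's x, y, z as a fraction of full scale, then the turn, a rotation vector about the tool's x, y, z as a fraction of full scale. A call has exactly 5 rows; each row is the pose to reach, as a shift and turn from the pose commanded when the call began, along the tool's axes at that moment; what a row does not reach only later rows make up. Full scale, the value 1, is 50 cm for a shift and 1.5 rad for a turn. A row lasts 1/8 s, in which the tool goes at most 62.5 mm and 10.7 degrees, less where a joint would pass 70% of its speed; a pose out of reach is approached as far as the arm can. A call with a number of a shift or a turn outside -1 to 1 is refused whole. A call with a gripper value outside its range is refused whole. The fingers move at their own pace and stop on an object; the grip force is fixed at half the most. Time passes only in rows, so rows that repeat a pose let the fingers close, or fill a call up. It gives the time, the measured TCP pose, the force, the opening and the grip force at its end, in the units of the state.
- state(): the state, without advancing time (a new reading comes with each control period).
- grab_frame(name): name is "side" or "top"; returns a dict with "color" (400x640x3 uint8, red, green, blue), "range_z" (400x640 float32, m along the optical axis (not along the pixel's ray), 0 where there is no reading), "intrinsics" (3x3 intrinsics, pixels), "k1" (the pictures are not rectified: a ray, as slopes to the right and down, at radius r is drawn at 1 + k1 r^2 times it, then the intrinsics apply), "world_from_camera" (4x4, takes a point from camera to world coordinates). Camera axes: x right, y up, looking along -z (the intrinsics and any distortion apply to the point x, -y, -z); pixel columns grow to the right and rows downward; lengths in m; the calibration is good to about 2 mm. A picture is of the moment at which its call begins.
- job_done(): hands the job in; it is judged then, once.
Trained networks look in the newest picture that a camera, given by its name, has taken for a name from the list of things; names that differ only in an ending like _2 or _b are one class to them, and where a whole thing is asked for, a point or a joint stands for the part that bears it (a point fixed in the world has none). Each returns a list of dicts, best first, with "p" (0 to 1); they miss things now and then, are a little off and sometimes report something else, mostly with a low value. They report only what shows in the picture. A call takes as long as a camera call. They do not tell look-alikes from the thing itself.
- cut_out(camera, thing): "pixels" (400x640 bool, what is visible of it).
- place_of(camera, thing): "at" ([x, y, z] in m, in world coordinates, good to about 4 mm: a listed point, or the origin of a listed thing).
The state is a dict: "time": time; "joint_pos": joint angles; "joint_vel": joint speeds; "joint_efforts": joint torques, N m; "tool_pos": TCP position; "tool_rot": TCP orientation; "contact_force": force on the tool from outside, world axes, zero at the start; "ft_torque": the same for the moment, N m; "gripper_width": opening from 0.0 (shut) to 1.0 (fully open); "grasp_force": force on a finger pad.
Only numpy, scipy, OpenCV 4.12 (cv2) and the standard library are available. Lean on these libraries where they do the work, as an engineer would, in place of code of your own. Each camera call takes 0.05 s, during which the arm holds its last target. There are 200 camera calls.

## Task

Someone left the hardwood pressing block lying on the lid of the thread chest: lift it off and lay it flat in the shallow grey tool tray without dropping it, before the lid is raised. Then raise the chest lid, which has no stay and falls shut if let go, to 60 degrees from closed, and finish holding it steady at that angle, so that I can pick out spools; do not let go. Leave the cone of thread, the shears, the pin dish and the tape case where they are.

Things in the scene. Friction and masses are not known exactly. Their poses are not given: they have to be found in the camera images.
- chest: Plywood thread chest, fixed to the table: box 220 deep (its x) by 320 wide (its y), rim 85 above the table; origin at the centre of its underside on the table; its front (the lid's handle side) faces its own -x, towards the robot. With the shut lid (18 thick, wooden frame round a flush clear pane) its top is 103 above the table. It stands left or right of the middle, turned up to 17 degrees; spools of thread on pegs fill its inside to 70 high.
- chest_lid (a joint): Opening angle of the chest lid in rad: 0 shut, grows as the front edge rises, 60 degrees = 1.047; stop at 1.9. The hinge is nearly free (no stay, no spring): below about 90 degrees the 0.5 kg lid falls shut.
- lid_hinge (a point): Middle of the lid's hinge line, at the chest's rear top edge: 110 behind the chest's centre (its +x), 85 above the table; the line runs along the chest's y.
- lid_handle (a point): Middle of the lid's handle: a round horizontal steel bar, 12 thick, along the chest's y, 110 between the centres of its two end posts, standing 42 (bar centre) out from the lid's front edge. With the lid shut it is 262 in front of the hinge line and 9 above it (94 above the table), clear all round; its axes turn with the lid.
- clapper: Pressing block (tailor's clapper): plain hardwood bar 240 long (its x), 56 wide (its y), 44 high, with a 12 high, 5 deep finger groove along each long side at mid height; about 0.42 kg; loose, lying flat on the shut lid, roughly along the chest's width. Origin at the centre of its underside.
- tray: Shallow open grey plastic tool tray, fixed to the table beside the chest: outside 310 (its x) by 160 (its y), walls 5 thick and 25 high, floor 5 thick; origin at the centre of its underside on the table. Empty at the start.
- cone: White cone of thread standing behind the chest and tray, 68 across, 125 high, origin at the centre of its underside. To be left alone.
- shears: Tailor's shears lying on the table, at the robot's left, about 245 long (blades to its +x) and 85 wide, 12 high; origin on the table near the pivot. To be left alone.
- pin_dish: White bowl-shaped pin dish 90 across, 22 high, at the robot's right, nearer than the tape case; origin at the centre of its underside. To be left alone.
- tape_case: Round black tape measure case, 66 across, 19 high, at the robot's right; origin at the centre of its underside. To be left alone.
Not all that is in view belongs to the job. What is meant by the clapper is not purple, and is the larger of those in its own colour.

How it is judged:
On the way, in this order (a step that is already met when the one before it is completed fails the run):
1. the pressing block lies flat in the tray, let go, with the lid still shut (horizontal distance between clapper and tray below 0.075 m and z of clapper in the frame of tray below 0.01 m and angle between clapper's own z axis and vertical below 0.08 rad and contact force between clapper and the fingers below 0.05 N and value of joint chest_lid below 0.1 rad and linear speed of clapper below 0.03 m/s), for 0.2 s.
2. the lid is raised past 30 degrees by the robot (horizontal distance between clapper and tray below 0.075 m and z of clapper in the frame of tray below 0.01 m and angle between clapper's own z axis and vertical below 0.08 rad and (contact force between chest and the fingers above 0.2 N or contact force between chest and the arm above 0.2 N) and value of joint chest_lid above 0.52 rad), for 0.1 s.
At the end, for the whole second after the job is handed in: The robot alone holds the lid (over 0.2 N between robot and chest) still at 60 degrees from shut, give or take 6; the pressing block lies released and flat on the tray floor, within 75 mm of its centre; cone, shears, pin dish and tape case are within 30 mm of their starts (value of joint chest_lid between 0.942 and 1.152 rad and velocity of joint chest_lid between -0.06 and 0.06 rad/s and (contact force between chest and the fingers above 0.2 N or contact force between chest and the arm above 0.2 N) and horizontal distance between clapper and tray below 0.075 m and z of clapper in the frame of tray below 0.01 m and angle between clapper's own z axis and vertical below 0.08 rad and contact force between clapper and the fingers below 0.05 N and linear speed of clapper below 0.03 m/s and contact force between each of clapper, cone, shears, pin_dish, tape_case and chest below 0.05 N and distance of each of cone, shears, pin_dish, tape_case from where it was at the start of the episode below 0.03 m and angle between cone's own z axis and vertical below 0.2 rad); the arm keeps its last pose, push and grip.
It fails at once if the lid is raised more than 8 degrees while the pressing block is not in the tray (value of joint chest_lid above 0.14 rad and not (horizontal distance between clapper and tray below 0.075 m and z of clapper in the frame of tray below 0.01 m and angle between clapper's own z axis and vertical below 0.08 rad)).
It fails at once if the pressing block is dropped: falls freely over the tray from more than 20 mm above its floor (horizontal distance between clapper and tray below 0.15 m and z of clapper in the frame of tray above 0.025 m and contact force between clapper and anything else below 0.01 N).
It fails at once if a bystander (cone, shears, pin dish, tape case) is pushed more than 30 mm or the cone is knocked over (distance of any of cone, shears, pin_dish, tape_case from where it was at the start of the episode above 0.03 m or angle between cone's own z axis and vertical above 0.4 rad).
It also fails if it takes over 58 s, if anything falls off the work surface, if the arm or the gripper's body presses on something with over 40 N, if the wrist force passes 120 N, or if a joint passes its speed limit or range.

## Working session

There is one attempt and no reset: what is moved stays moved. The work goes in short steps, Python scripts to look and compute and a tool call to move; the robot and the scene stay as the last step left them, time stands still between calls to the robot, and variables do not carry over. Pictures are saved under pics/ and viewed, at most 10 in all, crops included, and the job is handed in when it is done.

Besides the shell and the picture viewer there is one more tool, called after "Call:" by a JSON object that holds its "op" and its "data". jog_arm: Moves the arm, as the interface text tells. Shift numbers are shares of 50 cm and turn numbers shares of 1.5 rad, none past 1 either way. Its arguments: {"type":"object","properties":{"motion":{"type":"string"}},"required":["motion"]}

```bash
mkdir -p pics; cat > h.py <<'E'
import numpy as np, cv2
from plant import *
def cloud(f):
    K=np.array(f["intrinsics"]);k1=f["k1"];z=f["range_z"]
    v,u=np.mgrid[0:400,0:640]
    p=np.stack([u,v],-1).reshape(-1,1,2).astype(np.float64)
    s=cv2.undistortPoints(p,K,np.array([k1,0,0,0,0.])).reshape(400,640,2)
    P=np.stack([s[...,0]*z,-s[...,1]*z,-z,np.ones_like(z)],-1)
    return (P@np.array(f["world_from_camera"]).T)[...,:3]
E
python3 - <<'E'
from h import *
for c in("top","side"):
    f=grab_frame(c); cv2.imwrite(f"pics/{c}0.png",f["color"][...,::-1]); P=cloud(f); np.save(f"{c}P.npy",P)
    print(c,np.array(f["world_from_camera"])[:3,3].round(2))
    for t in("chest","lid_handle","lid_hinge","clapper","tray","cone","shears","pin_dish","tape_case"):
        print(t,[(round(d["p"],2),np.round(d["at"],3).tolist()) for d in place_of(c,t)[:3]])
    for t in("clapper","tray","lid_handle"):
        for d in cut_out(c,t)[:3]:
            m=d["pixels"]&(f["range_z"]>0)
            if m.sum()<20: continue
            q=P[m]; v,u=np.nonzero(m); r=cv2.minAreaRect(q[:,:2].astype(np.float32)*1000)
            print(" ",t,round(d["p"],2),"uv",u.mean().round(),v.mean().round(),"med",np.median(q,0).round(3),r,f["color"][m].mean(0).round())
print(state())
E
```

```text
top [0.27 0.05 1.5 ]
chest [(0.78, [0.582, 0.194, -0.004])]
lid_handle [(0.63, [0.428, 0.208, 0.1])]
lid_hinge [(0.96, [0.691, 0.182, 0.084])]
clapper [(0.94, [0.598, 0.218, 0.103]), (0.85, [0.528, 0.665, -0.003]), (0.61, [0.308, 0.288, -0.002])]
tray [(0.68, [0.555, -0.209, 0.003])]
cone []
shears [(0.9, [0.441, 0.524, 0.004])]
pin_dish [(0.61, [0.416, -0.527, -0.003])]
tape_case [(0.61, [0.521, -0.504, -0.003])]
  clapper 0.82 uv 171.0 202.0 med [0.527 0.659 0.032] ((532.4235229492188, 668.28271484375), (63.06868362426758, 188.31524658203125), 38.57478713989258) [ 89.  62. 101.]
  clapper 0.66 uv 283.0 178.0 med [0.59  0.219 0.146] ((600.0574340820312, 225.13221740722656), (253.2366943359375, 67.17162322998047), 71.15077209472656) [143. 115.  83.]
  tray 0.76 uv 398.0 195.0 med [ 0.555 -0.208  0.005] ((561.4000854492188, -208.73519897460938), (166.37835693359375, 321.01904296875), 83.19352722167969) [89. 87. 86.]
  lid_handle 0.8 uv 294.0 186.0 med [0.553 0.18  0.102] ((575.0135498046875, 194.60206604003906), (318.7461242675781, 300.832275390625), 84.3408203125) [144. 132. 112.]
si
[... 1365 characters left out ...]
599707e+00,  5.27399496e-02,  1.61292021e+00, -1.38329543e-05,
        1.47596558e+00, -1.19017504e-01]), 'joint_vel': array([-6.94869055e-04,  1.55927679e-03,  6.32486976e-04,  2.16644511e-04,
       -2.28693420e-03,  5.46549066e-05]), 'joint_efforts': array([-1.02749227e-04, -3.93682480e+01, -3.70454729e+01, -1.43748534e-04,
        5.40443616e-04,  3.17769128e-06]), 'tool_pos': array([0.26382768, 0.56656567, 0.23126669]), 'tool_rot': array([ 1.02878710e-06,  2.16170213e-01,  9.76355693e-01, -1.78915956e-05]), 'contact_force': array([ 0.45129901,  0.39314121, -0.61647049]), 'ft_torque': array([ 0.08232337,  0.01248144, -0.04187289]), 'grasp_force': 0.0, 'gripper_width': 1.0005132571163253}
```

View pics/top0.png

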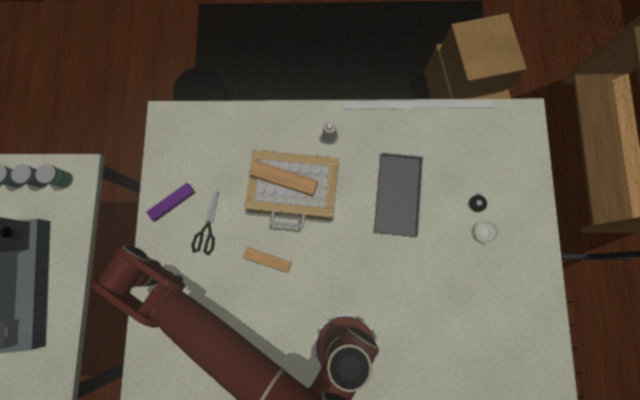

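```bash
python3 - <<'E'
import numpy as np,cv2
for c in("top","side"):
    P=np.load(c+"P.npy"); x,y,z=P[...,0],P[...,1],P[...,2]
    def rect(m,n,er=0):
        m=m.astype(np.uint8)
        if er: m=cv2.morphologyEx(m,cv2.MORPH_OPEN,np.ones((er,er)))
        q=P[m>0]; print(c,n,len(q),q.mean(0).round(4),cv2.minAreaRect((q[:,:2]*1000).astype(np.float32)))
    b=(abs(x-.58)<.2)&(abs(y-.2)<.22)
    rect(b&(z>.138)&(z<.155),"clap",3)
    rect(b&(z>.095)&(z<.155),"lid",5)
    rect((abs(x-.41)<.05)&(abs(y-.205)<.09)&(z>.085)&(z<.115),"handle")
    rect((abs(x-.56)<.12)&(abs(y+.205)<.2)&(z>.016)&(z<.035),"tray")
E
```

```text
top clap 1035 [0.5921 0.2201 0.1461] ((593.2628173828125, 220.62608337402344), (239.90463256835938, 57.03099060058594), 71.45494842529297)
top lid 5128 [0.5773 0.1926 0.1116] ((582.9003295898438, 193.97567749023438), (319.75738525390625, 223.02606201171875), 84.32334899902344)
top handle 158 [0.4353 0.2057 0.0981] ((439.9942626953125, 208.07139587402344), (36.61787033081055, 122.60166931152344), 0.014029008336365223)
top tray 208 [ 0.5577 -0.2099  0.0235] ((559.1475830078125, -206.84866333007812), (160.60816955566406, 253.36761474609375), 83.90597534179688)
side clap 674 [0.5881 0.2125 0.1472] ((591.70068359375, 220.17733764648438), (249.9710235595703, 57.365447998046875), 71.54420471191406)
side lid 3574 [0.5707 0.18   0.1125] ((579.3755493164062, 193.4755859375), (329.6688537597656, 226.42129516601562), 84.19924926757812)
side handle 130 [0.4346 0.2005 0.098 ] ((438.6009216308594, 206.2230987548828), (41.77603530883789, 130.0077667236328), 0.44573745131492615)
side tray 331 [ 0.5566 -0.2116  0.0233] ((559.9136352539062, -208.3565216064453), (167.52407836914062, 253.63595581054688), 85.23686218261719)
```

The picture shows the long tan clapper on the lid at (283,177). The decoys are the purple bar at (170,202) and the short tan bar at (268,260). The handle is at (289,220), the empty tray at (398,195), the cone at (330,131), the shears at (207,222), the tape case at (478,203) and the pin dish at (485,232). The cut-outs and depth rectangles agree with this.

```bash
cat > go.py <<'E'
import sys,numpy as np
from scipy.spatial.transform import Rotation as R
from plant import state
# args: x y z yaw_of_tool_y(deg): prints shift/turn shares for a tool pointing down
x,y,z,a=map(float,sys.argv[1:5]); s=state()
q=s["tool_rot"]; R0=R.from_quat([q[1],q[2],q[3],q[0]]); a=np.radians(a)
Y=np.array([np.cos(a),np.sin(a),0]);Z=np.array([0,0,-1.]);X=np.cross(Y,Z)
R1=R.from_matrix(np.stack([X,Y,Z],1))
print("shift",(R0.inv().apply(np.array([x,y,z])-s["tool_pos"])/.5).round(3),"turn",((R0.inv()*R1).as_rotvec()/1.5).round(3))
print(round(s["time"],2),s["tool_pos"].round(4),"F",s["contact_force"].round(1),"w",round(s["gripper_width"],3),s["grasp_force"],s["joint_pos"].round(2))
E
python3 go.py .593 .2205 .22 -18.5
```

```text
shift [-0.889 -0.35   0.023] turn [-0.     0.     0.972]
1.3 [0.2638 0.5666 0.2313] F [ 0.5  0.4 -0.6] w 1.001 0.0 [ 1.02  0.05  1.61 -0.    1.48 -0.12]
```

Call:
{"op": "jog_arm", "data": {"motion": "100 -0.889 -0.35 0.023 0 0 0.972; 100 -0.889 -0.35 0.023 0 0 0.972; 100 -0.889 -0.35 0.023 0 0 0.972; 100 -0.889 -0.35 0.023 0 0 0.972; 100 -0.889 -0.35 0.023 0 0 0.972"}}

```text
time: 1.92
tool_pos: [0.4802, 0.3385, 0.224]
tool_rot: [0.0, 0.636, 0.771, 0.0]
contact_force: [0.5, 1.2, 0.2]
gripper_width: 1.002
grasp_force: 0.0
```

```bash
python3 go.py .593 .2205 .22 -18.5
```

```text
shift [-0.275  0.177  0.008] turn [ 0.    -0.     0.343]
1.93 [0.4802 0.3385 0.224 ] F [0.5 1.2 0.2] w 1.002 0.0 [ 0.49 -0.03  1.71  0.    1.46  0.3 ]
```

Call:
{"op": "jog_arm", "data": {"motion": "100 -0.275 0.177 0.008 0 0 0.343; 100 -0.275 0.177 0.008 0 0 0.343; 100 -0.275 0.177 0.008 0 0 0.343; 100 -0.275 0.177 0.008 0 0 0.343; 100 -0.275 0.177 0.008 0 0 0.343"}}

```text
time: 2.55
tool_pos: [0.5924, 0.223, 0.2197]
tool_rot: [-0.0, 0.81, 0.587, -0.0]
contact_force: [0.0, -0.0, -0.7]
gripper_width: 1.003
grasp_force: 0.0
```

```bash
python3 go.py .593 .2205 .105 -18.5
```

```text
shift [-0.004  0.003  0.229] turn [-0.    -0.     0.005]
2.55 [0.5924 0.223  0.2197] F [ 0.  -0.  -0.7] w 1.003 0.0 [0.24 0.08 1.61 0.   1.46 0.56]
```

Call:
{"op": "jog_arm", "data": {"motion": "100 0 0 0.1 0 0 0; 100 0 0 0.18 0 0 0; 100 0 0 0.22 0 0 0; 100 0 0 0.23 0 0 0; 100 0 0 0.23 0 0 0"}}

```text
time: 3.18
tool_pos: [0.5935, 0.2233, 0.1062]
tool_rot: [0.0, 0.81, 0.587, 0.001]
contact_force: [0.5, 0.3, 1.1]
gripper_width: 0.998
grasp_force: 0.0
```

Call:
{"op": "jog_arm", "data": {"motion": "40 0 0 0 0 0 0; 40 0 0 0 0 0 0; 40 0 0 0 0 0 0; 40 0 0 0 0 0 0; 40 0 0 0 0 0 0"}}

```text
time: 3.8
tool_pos: [0.5942, 0.2229, 0.1069]
tool_rot: [0.001, 0.81, 0.587, 0.002]
contact_force: [0.7, 0.6, 5.3]
gripper_width: 0.651
grasp_force: 64.4
```

Call:
{"op": "jog_arm", "data": {"motion": "40 0 0 -0.03 0 0 0; 40 0 0 -0.06 0 0 0; 40 0 0 -0.12 0 0 0; 40 0 0 -0.18 0 0 0; 40 0 0 -0.2 0 0 0"}}

```text
time: 4.42
tool_pos: [0.5938, 0.2229, 0.2079]
tool_rot: [0.001, 0.81, 0.587, 0.002]
contact_force: [0.1, 0.6, -3.0]
gripper_width: 0.648
grasp_force: 64.3
```

```bash
python3 go.py .557 -.208 .207 -96; python3 - <<'E'
from h import *
f=grab_frame("side");cv2.imwrite("pics/side1.png",cv2.resize(f["color"][100:300,200:450,::-1],(750,600)))
E
```

```text
shift [-0.842  0.199  0.   ] turn [ 0.001 -0.003  0.906]
4.42 [0.5938 0.2229 0.2079] F [ 0.1  0.6 -3. ] w 0.648 64.2595030926168 [0.24 0.09 1.62 0.   1.43 0.56]
```

View pics/side1.png

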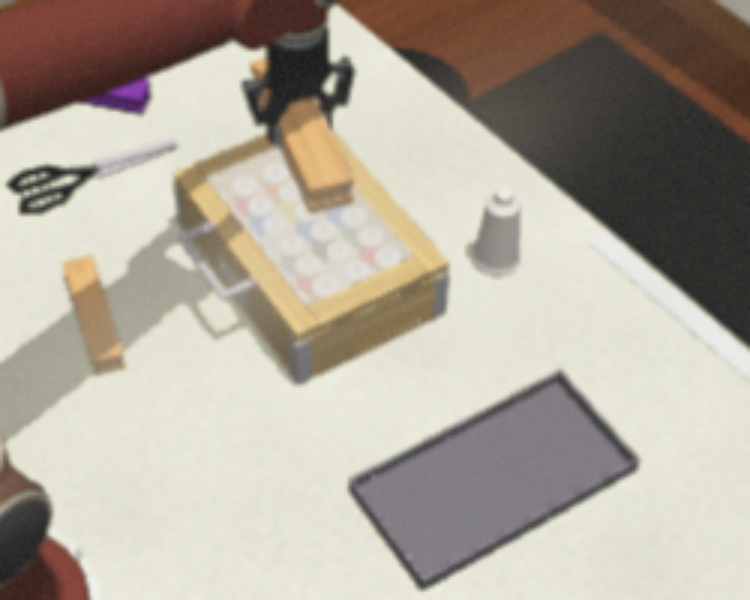

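The clapper hangs level in the gripper at crop (315,155). The lid is shut, and the tray at (495,480) is empty.

Call:
{"op": "jog_arm", "data": {"motion": "40 -0.842 0.199 0 0 0 0.906; 40 -0.842 0.199 0 0 0 0.906; 40 -0.842 0.199 0 0 0 0.906; 40 -0.842 0.199 0 0 0 0.906; 40 -0.842 0.199 0 0 0 0.906"}}

```text
time: 5.1
tool_pos: [0.565, -0.0903, 0.2032]
tool_rot: [-0.001, 0.988, 0.155, -0.001]
contact_force: [0.6, 1.2, -2.8]
gripper_width: 0.648
grasp_force: 64.2
```

```bash
python3 go.py .557 -.208 .207 -96
```

```text
shift [-0.087  0.219 -0.008] turn [-0.001  0.001  0.277]
5.1 [ 0.565  -0.0903  0.2032] F [ 0.6  1.2 -2.8] w 0.648 64.1805773600936 [-0.29 -0.05  1.77  0.    1.43  0.97]
```

Call:
{"op": "jog_arm", "data": {"motion": "40 -0.087 0.219 -0.008 0 0 0.277; 40 -0.087 0.219 -0.008 0 0 0.277; 40 -0.087 0.219 -0.008 0 0 0.277; 40 -0.087 0.219 -0.008 0 0 0.277; 40 -0.087 0.219 -0.008 0 0 0.277"}}

```text
time: 5.72
tool_pos: [0.5586, -0.2055, 0.2078]
tool_rot: [-0.0, 0.999, -0.049, -0.001]
contact_force: [0.8, -0.1, -3.8]
gripper_width: 0.648
grasp_force: 65.1
```

```bash
python3 go.py .557 -.208 .012 -96
```

```text
shift [-0.002  0.006  0.392] turn [-0.     0.001  0.005]
5.72 [ 0.5586 -0.2055  0.2078] F [ 0.8 -0.1 -3.8] w 0.648 65.13650005683303 [-0.48 -0.    1.71  0.    1.44  1.19]
```

Call:
{"op": "jog_arm", "data": {"motion": "40 0 0 0.1 0 0 0; 40 0 0 0.2 0 0 0; 40 0 0 0.3 0 0 0; 40 0 0 0.36 0 0 0; 40 0 0 0.38 0 0 0"}}

```text
time: 6.35
tool_pos: [0.5573, -0.2045, 0.0159]
tool_rot: [-0.001, 0.999, -0.049, -0.002]
contact_force: [-0.5, 0.2, -3.3]
gripper_width: 0.643
grasp_force: 65.1
```

Call:
{"op": "jog_arm", "data": {"motion": "40 0 0 0.005 0 0 0; 40 0 0 0.01 0 0 0; 40 0 0 0.013 0 0 0; 40 0 0 0.015 0 0 0; 40 0 0 0.015 0 0 0"}}

```text
time: 6.98
tool_pos: [0.5591, -0.2064, 0.0116]
tool_rot: [0.0, 0.999, -0.05, 0.0]
contact_force: [-0.2, -0.9, -2.8]
gripper_width: 0.649
grasp_force: 65.1
```

Call:
{"op": "jog_arm", "data": {"motion": "40 0 0 0.002 0 0 0; 40 0 0 0.003 0 0 0; 40 0 0 0.004 0 0 0; 40 0 0 0.005 0 0 0; 40 0 0 0.005 0 0 0"}}

```text
time: 7.6
tool_pos: [0.5591, -0.2064, 0.009]
tool_rot: [0.0, 0.999, -0.05, 0.0]
contact_force: [-1.0, 1.1, -1.6]
gripper_width: 0.65
grasp_force: 65.5
```

Call:
{"op": "jog_arm", "data": {"motion": "40 0 0 0.002 0 0 0; 40 0 0 0.002 0 0 0; 68 0 0 0.002 0 0 0; 90 0 0 0.002 0 0 0; 90 0 0 0.002 0 0 0"}}

```text
time: 8.22
tool_pos: [0.5592, -0.2065, 0.0079]
tool_rot: [0.0, 0.999, -0.05, 0.0]
contact_force: [-0.4, 0.3, -0.0]
gripper_width: 0.899
grasp_force: 0.0
```

Call:
{"op": "jog_arm", "data": {"motion": "90 0 0 0 0 0 0; 90 0 0 0 0 0 0; 90 0 0 -0.05 0 0 0; 90 0 0 -0.15 0 0 0; 90 0 0 -0.27 0 0 0"}}

```text
time: 8.85
tool_pos: [0.5579, -0.2058, 0.1427]
tool_rot: [-0.001, 0.999, -0.05, -0.001]
contact_force: [0.5, -1.1, 0.2]
gripper_width: 0.897
grasp_force: 0.0
```

Call:
{"op": "jog_arm", "data": {"motion": "90 0 0 -0.1 0 0 0; 90 0 0 -0.15 0 0 0; 90 0 0 -0.15 0 0 0; 90 0 0 -0.15 0 0 0; 90 0 0 -0.15 0 0 0"}}

```text
time: 9.48
tool_pos: [0.558, -0.2058, 0.2151]
tool_rot: [-0.001, 0.999, -0.05, -0.002]
contact_force: [0.3, 0.3, -0.2]
gripper_width: 0.9
grasp_force: 0.0
```

```bash
python3 go.py .429 .209 .22 -5.7; python3 - <<'E'
from h import *
f=grab_frame("side");P=cloud(f);cv2.imwrite("pics/side2.png",f["color"][...,::-1])
x,y,z=P[...,0],P[...,1],P[...,2]
m=(abs(x-.56)<.15)&(abs(y+.207)<.07)&(z>.04)&(z<.065)
q=P[m];print(len(q),q.mean(0),q[:,2].min(),q[:,2].max(),cv2.minAreaRect((q[:,:2]*1000).astype(np.float32)))
E
```

```text
shift [-0.339 -0.8   -0.007] turn [-3.000e-03  1.000e-03 -1.047e+00]
9.47 [ 0.558  -0.2058  0.2151] F [ 0.3  0.3 -0.2] w 0.9 0.0 [-0.48 -0.01  1.7   0.    1.45  1.19]
993 [ 0.5516833  -0.20847143  0.0503999 ] 0.0403368617605413 0.06414442101598117 ((556.8468017578125, -206.5142822265625), (61.61301040649414, 245.2451171875), 83.38827514648438)
```

View pics/side2.png

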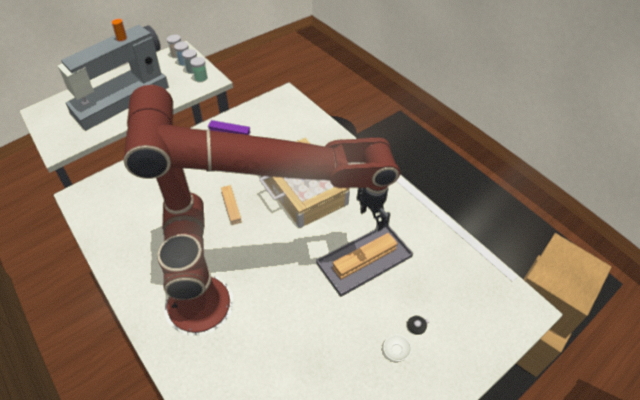

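The clapper lies flat in the tray, centred at about (365,256), and is released. Next is the handle at (270,200).

Call:
{"op": "jog_arm", "data": {"motion": "60 -0.339 -0.8 0 0 0 -0.99; 60 -0.339 -0.8 0 0 0 -0.99; 60 -0.339 -0.8 0 0 0 -0.99; 50 -0.339 -0.8 0 0 0 -0.99; 45 -0.339 -0.8 0 0 0 -0.99"}}

```text
time: 10.15
tool_pos: [0.4649, 0.0937, 0.2168]
tool_rot: [-0.0, 0.912, 0.41, -0.001]
contact_force: [1.0, -0.2, 0.9]
gripper_width: 0.451
grasp_force: 0.0
```

```bash
python3 go.py .429 .209 .22 -5.7
```

```text
shift [ 0.125 -0.207 -0.006] turn [-0.001  0.    -0.418]
10.15 [0.4649 0.0937 0.2168] F [ 1.  -0.2  0.9] w 0.451 0.0 [ 0.04 -0.31  1.97  0.    1.49  0.77]
```

Call:
{"op": "jog_arm", "data": {"motion": "45 0.125 -0.207 0 0 0 -0.418; 45 0.125 -0.207 0 0 0 -0.418; 45 0.125 -0.207 0 0 0 -0.418; 45 0.125 -0.207 0 0 0 -0.418; 45 0.125 -0.207 0 0 0 -0.418"}}

```text
time: 10.78
tool_pos: [0.4305, 0.2078, 0.2168]
tool_rot: [-0.0, 0.744, 0.669, -0.001]
contact_force: [0.7, 0.1, 0.2]
gripper_width: 0.451
grasp_force: 0.0
```

```bash
python3 go.py .429 .209 .073 -5.7; python3 - <<'E'
from h import *
f=grab_frame("side");print([(d["p"],d["at"]) for d in place_of("side","lid_handle")])
E
```

```text
shift [ 0.002 -0.003  0.288] turn [-0.001  0.    -0.004]
10.78 [0.4305 0.2078 0.2168] F [0.7 0.1 0.2] w 0.451 0.0 [ 0.29 -0.3   1.96 -0.    1.48  0.4 ]
[(0.72, [0.4295, 0.2064, 0.0984])]
```

Call:
{"op": "jog_arm", "data": {"motion": "45 0.001 -0.002 0.1 0 0 0; 45 0.001 -0.002 0.19 0 0 0; 45 0.001 -0.002 0.24 0 0 0; 45 0.001 -0.002 0.27 0 0 0; 45 0.001 -0.002 0.28 0 0 0"}}

```text
time: 11.5
tool_pos: [0.43, 0.2081, 0.0772]
tool_rot: [-0.0, 0.744, 0.669, -0.0]
contact_force: [0.2, 0.5, 0.9]
gripper_width: 0.451
grasp_force: 0.0
```

Call:
{"op": "jog_arm", "data": {"motion": "20 0 0 0 0 0 0; 10 0 0 0 0 0 0; 5 0 0 0 0 0 0; 5 0 0 0 0 0 0; 5 0 0 0 0 0 0"}}

```text
time: 12.12
tool_pos: [0.4309, 0.2086, 0.0791]
tool_rot: [0.0, 0.743, 0.669, 0.001]
contact_force: [-1.7, -0.9, 6.3]
gripper_width: 0.114
grasp_force: 58.7
```

```bash
python3 go.py .568 .195 .297 -5.7
```

```text
shift [ 0.002  0.276 -0.435] turn [ 0.001 -0.    -0.004]
12.12 [0.4309 0.2086 0.0791] F [-1.7 -0.9  6.3] w 0.114 58.69289517402649 [ 0.3  -0.16  2.08 -0.    1.22  0.4 ]
```

```bash
python3 -c "
import numpy as np
f=lambda d:np.array([.262*(1-np.cos(d))+.009*np.sin(d),-(.262*np.sin(d)-.009*(1-np.cos(d)))])
for c in range(4):
  print('; '.join('5 0 %.3f %.3f 0 0 0'%tuple((f(np.radians(15*c+3*k))-f(np.radians(15*c)))/.5) for k in range(1,6)))"
```

```text
5 0 0.002 -0.027 0 0 0; 5 0 0.005 -0.055 0 0 0; 5 0 0.009 -0.082 0 0 0; 5 0 0.015 -0.109 0 0 0; 5 0 0.023 -0.135 0 0 0
5 0 0.009 -0.026 0 0 0; 5 0 0.019 -0.052 0 0 0; 5 0 0.030 -0.077 0 0 0; 5 0 0.043 -0.101 0 0 0; 5 0 0.057 -0.125 0 0 0
5 0 0.015 -0.023 0 0 0; 5 0 0.031 -0.045 0 0 0; 5 0 0.049 -0.066 0 0 0; 5 0 0.067 -0.086 0 0 0; 5 0 0.087 -0.106 0 0 0
5 0 0.021 -0.018 0 0 0; 5 0 0.042 -0.035 0 0 0; 5 0 0.064 -0.051 0 0 0; 5 0 0.088 -0.066 0 0 0; 5 0 0.111 -0.080 0 0 0
```

Call:
{"op": "jog_arm", "data": {"motion": "5 0 0.002 -0.027 0 0 0; 5 0 0.005 -0.055 0 0 0; 5 0 0.009 -0.082 0 0 0; 5 0 0.015 -0.109 0 0 0; 5 0 0.023 -0.135 0 0 0"}}

```text
time: 12.75
tool_pos: [0.4413, 0.2075, 0.1459]
tool_rot: [-0.001, 0.743, 0.669, 0.0]
contact_force: [2.1, 4.1, -3.6]
gripper_width: 0.117
grasp_force: 58.4
```

Call:
{"op": "jog_arm", "data": {"motion": "5 0 0.009 -0.026 0 0 0; 5 0 0.019 -0.052 0 0 0; 5 0 0.03 -0.077 0 0 0; 5 0 0.043 -0.101 0 0 0; 5 0 0.057 -0.125 0 0 0"}}

```text
time: 13.38
tool_pos: [0.4681, 0.2047, 0.2081]
tool_rot: [-0.002, 0.743, 0.669, -0.002]
contact_force: [-7.3, 5.1, 1.5]
gripper_width: 0.113
grasp_force: 58.7
```

Call:
{"op": "jog_arm", "data": {"motion": "5 0 0.015 -0.023 0 0 0; 5 0 0.031 -0.045 0 0 0; 5 0 0.049 -0.066 0 0 0; 5 0 0.067 -0.086 0 0 0; 5 0 0.087 -0.106 0 0 0"}}

```text
time: 14.0
tool_pos: [0.5107, 0.2004, 0.2632]
tool_rot: [-0.003, 0.743, 0.669, -0.002]
contact_force: [-12.3, 4.8, 9.3]
gripper_width: 0.116
grasp_force: 58.5
```

Call:
{"op": "jog_arm", "data": {"motion": "5 0 0.021 -0.018 0 0 0; 5 0 0.042 -0.035 0 0 0; 5 0 0.064 -0.051 0 0 0; 5 0 0.088 -0.066 0 0 0; 5 0 0.111 -0.08 0 0 0"}}

```text
time: 14.62
tool_pos: [0.5676, 0.1946, 0.3063]
tool_rot: [-0.001, 0.743, 0.669, 0.001]
contact_force: [-8.4, 5.0, 11.1]
gripper_width: 0.106
grasp_force: 58.5
```

Call:
{"op": "jog_arm", "data": {"motion": "5 0 0 0 0 0 0; 5 0 0 0 0 0 0; 5 0 0 0 0 0 0; 5 0 0 0 0 0 0; 5 0 0 0 0 0 0"}}

```text
time: 15.25
tool_pos: [0.5674, 0.1946, 0.3062]
tool_rot: [-0.001, 0.743, 0.669, 0.001]
contact_force: [-9.6, 3.1, 13.3]
gripper_width: 0.113
grasp_force: 59.9
```

```bash
python3 - <<'E'
from h import *
f=grab_frame("side");P=cloud(f);cv2.imwrite("pics/side3.png",f["color"][...,::-1])
print([(d["p"],d["at"]) for d in place_of("side","lid_handle")],[(d["p"],d["at"]) for d in place_of("side","clapper")])
# lid plane: points above the rim, fit slope in chest frame
a=np.radians(-5.7);h=np.array([.690,.183])
s=(P[...,:2]-h)@np.array([np.cos(a),np.sin(a)]);t=(P[...,:2]-h)@np.array([-np.sin(a),np.cos(a)])
z=P[...,2]-.085; ang=np.degrees(np.arctan2(z,-s)); r=np.hypot(s,z)
m=(abs(t)<.155)&(r>.06)&(r<.215)&(ang>20)&(ang<100)
print(m.sum(),np.percentile(ang[m],[5,25,50,75,95]),np.histogram(ang[m],bins=range(20,101,4)))
print(state()["tool_pos"],state()["contact_force"])
E
```

```text
[(0.61, [0.5658, 0.1906, 0.3191])] [(0.76, [0.3103, 0.2888, -0.0015]), (0.64, [0.5551, -0.206, 0.0038]), (0.55, [0.5287, 0.6673, -0.0041])]
51 [64.02729654 65.5531706  67.16397784 70.43589469 75.13482099] (array([ 0,  0,  0,  0,  0,  0,  0,  0,  0,  0,  3, 25, 12,  9,  2,  0,  0,
        0,  0,  0]), array([ 20,  24,  28,  32,  36,  40,  44,  48,  52,  56,  60,  64,  68,
        72,  76,  80,  84,  88,  92,  96, 100]))
[0.56738834 0.19459889 0.30616409] [-9.34955011  4.11973958 12.51171911]
```

View pics/side3.png

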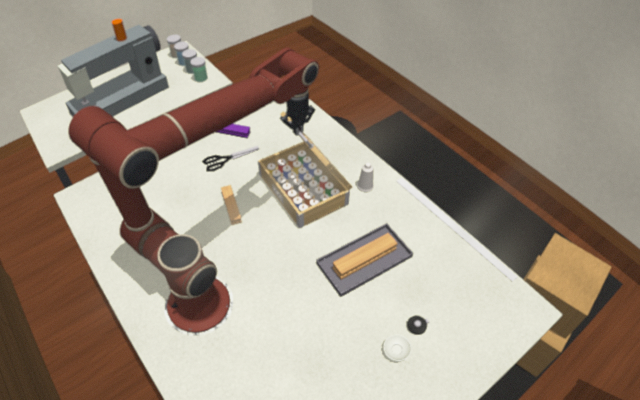

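The picture shows the lid held open at (310,140), the spools exposed and the clapper in the tray at (365,256), with nothing else disturbed. The handle's position and the tool's path both put the lid between 58 and 61 degrees, so I am handing it in.

```bash
python3 -c "
from plant import *
print(job_done())"
```

```text
the job is handed in; nothing more can be done
None
```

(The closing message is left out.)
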